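# Lock the gas cartridge of a table-top stove

## Task

Lock the gas cartridge into the table-top stove: with a fingertip or the outside of the fingers, push the upright black knob on the stove's deck along its L-shaped slot, towards the back of the stove as far as the corner, then sideways, away from the burner, until it is fully home at the end of the slot, and leave it there. Only push the knob, do not pull it up. Leave the gas dial off and the jars, bottles and cup around the stove undisturbed.

Things in the scene. Friction and masses are not known exactly. Their poses are not given: they have to be found in the camera images.
- stove: Table-top gas stove, 280 mm deep (its x), 340 mm wide (its y), too heavy to shift. Origin: centre of its underside, on the table. Its front (gas dial) faces its own -x, roughly to the robot; +x is its back, +y its left. Left part: round burner, centre y = +55 mm, trivet bars up to 93 mm above the table. Right part, y -60 to -170 mm: aluminium deck, 85 mm above the table, with the L-shaped slot.
- knob_top (a point): Centre of the top face of the lock knob: upright, round, black, 26 mm in diameter, 34 mm tall, top 125 mm above the table (40 mm above the deck), underside 6 mm above the deck. It stands on a 12 mm steel pin in the slot. Axes as the stove's; it does not turn. It slides stiffly (1.5 N in either leg, more if pushed fast) and stays where it is left.
- slot_start_point (a point): Point on the deck surface (85 mm above the table) at the unlocked end of the slot, stove frame x = -35 mm, y = -95 mm: the pin's centre starts here or up to 20 mm along. The slot is 16 mm wide and dark inside.
- slot_corner_point (a point): Point on the deck surface (85 mm above the table) where the pin's centre stands at the corner of the slot: stove frame x = +25 mm, y = -95 mm. The first leg, 60 mm long, runs to here from the unlocked end, straight towards the stove's back (+x); there the pin meets a stop.
- slot_home_point (a point): Point on the deck surface (85 mm above the table) where the pin's centre stands when fully locked: stove frame x = +25 mm, y = -140 mm. The second leg, 45 mm long, runs from the corner at a right angle to the stove's right (-y), away from the burner, to a stop.
- lock_along (a joint): Travel of the knob along the first leg, m: 0 at the unlocked end, 0.060 at the corner (stop). It stays at 0.058 to 0.060 in the second leg.
- lock_across (a joint): Travel of the knob along the second leg, m: 0 in the first leg (up to 0.002 of play there), 0.045 fully locked (stop).
- lock_lift (a joint): How far the knob is pulled up on its pin against a spring (2 N, rising to 4 N), m: 0 to 0.012. It springs back down to 0 when let go.
- gas_dial (a joint): Gas dial on the front face of the stove, below the deck (44 mm in diameter, stands 44 mm out from the front, axis 40 mm above the table, 115 mm to the right of the stove's middle), rad: 0 off, 1.6 full on. It is off and stays off.
- salt_jar: Bystander: small clear glass jar with a steel lid, 38 mm across, 50 mm high, standing on the stove's aluminium deck near the deck's far end, about 80 mm beyond the corner of the slot. Origin: centre of its underside.
- honey_jar: Bystander: amber jar, 66 mm across, 85 mm high, standing on the table beside the stove's right-hand (deck) side. Origin: centre of its underside.
- spice_tin: Bystander: plain steel can, 54 mm across, 75 mm high, standing on the table beside the stove's right-hand (deck) side. Origin: centre of its underside.
- dip_cup: Bystander: small white plastic cup, 60 mm across, 40 mm high, on the table in front of the stove. Origin: centre of its underside.
- squeeze_bottle: Bystander: white squeeze bottle, 56 mm across, 170 mm high, on the table beside the stove's left-hand (burner) side. Origin: centre of its underside.
- sauce_bottle: Bystander: reddish-brown sauce bottle, 50 mm across, 150 mm high, on the table beside the stove's left-hand side. Origin: centre of its underside.
- mustard_jar: Bystander: green glass jar, 60 mm across, 80 mm high, on the table beside the stove's left-hand side. Origin: centre of its underside.

How it is judged (in metres and radians):
On the way:
1. the knob has been pushed along the first leg to the corner (value of joint lock_along above 0.055 m and value of joint lock_across below 0.012 m), for 0.05 s.
At the end, for the whole second after the job is handed in: The knob rests at the far end of the second leg (lock_along above 0.055 m and lock_across above 0.041 m, so within 4 mm of fully home), at rest, down on its pin (lock_lift below 2 mm); the gas dial is off (below 0.15 rad); every bystander is within 20 mm of where it stood (value of joint lock_along above 0.055 m and value of joint lock_across above 0.041 m and velocity of joint lock_across between -0.005 and 0.005 m/s and value of joint lock_lift below 0.002 m and value of joint gas_dial below 0.15 rad and distance of each of salt_jar, honey_jar, spice_tin, dip_cup, squeeze_bottle, sauce_bottle, mustard_jar from where it was at the start of the episode below 0.02 m); the robot touches nothing.
It fails at once if the knob is pulled up by more than 6 mm (value of joint lock_lift above 0.006 m).
It fails at once if the gas dial is turned by more than 0.15 rad (value of joint gas_dial above 0.15 rad).
It fails at once if a jar, bottle or cup is moved or lifted by more than 20 mm or tipped by more than 0.35 rad (distance of any of salt_jar, honey_jar, spice_tin, dip_cup, squeeze_bottle, sauce_bottle, mustard_jar from where it was at the start of the episode above 0.02 m or angle between any of salt_jar, honey_jar, spice_tin, dip_cup, squeeze_bottle, sauce_bottle, mustard_jar's own z axis and vertical above 0.35 rad).
It also fails if it takes over 43 s, if anything falls off the work surface, if the arm or the gripper's body presses on something with over 40 N, if the wrist force passes 120 N, or if a joint passes its speed limit or range.

## Robot

A 6-joint arm with a two-finger parallel gripper is mounted at the origin on the work surface. World frame = base frame: x ahead of the robot, y to its left, z up, the work surface at z = 0. Lengths are in mm, angles in rad, forces in N, time in s.
With the tool pointing down it reaches from about 250 to 850 mm from the base axis. Payload 12.5 kg.
Tool frame: the origin (TCP) lies on the centre line of the jaws, within the pads' length; the fingertips stand 11 mm ahead of it and the grasp point (between the pads) lies 8 mm behind it; z points along the fingers, y is the direction in which the jaws open and shut (so a half turn about z gives the same grasp; the last joint's range is limited). The gripper opens to 93 mm and grips with 3 to 60 N. Pads are 15 mm wide; open, the fingers measure 128 mm over their backs; the gripper's body (75 mm by 188 mm) begins 65 mm behind the grasp point.
Start: joints at [-1.368, 0.351, 1.652, -0, 1.139, -0.085], TCP at [156.134, -527.358, 190.033] pointing down, gripper open.
Joint ranges: [-2.75, 2.75], [-0.79, 2.1], [0.01, 2.65], [-1.57, 4.71], [0.07, 3.14], [-2.87, 2.87]. Speed limits (rad/s): [2.22, 2.22, 2.79, 3.14, 3.14, 3.14].

## Interface

Orientations are given as a 3x3 rotation matrix whose columns are the frame's x, y, z axes.
In Python, from plant import env, imaging, finder gives the robot as it stands.
- The arm moves only by the tool servo_tool, never from a script. Its argument "plan" is one flat list of numbers, 5 for each row, row after row: the closure, from -1 (fully open) to 1 (shut), then the shift along the tool's x, y, z in cm, then the turn about the tool's z in rad. In form: [claw, dx, dy, dz, spin, claw, dx, dy, dz, spin, ...]. A call has 1 to 12 rows; each row is the pose to reach, as a shift and turn from the pose commanded when the call began, along the tool's axes at that moment; what a row does not reach only later rows make up. A row lasts 1/10 s, in which the tool goes at most 50 mm and 8.59 degrees, less where a joint would pass 70% of its speed; a pose out of reach is approached as far as the arm can. A call with a gripper value outside its range is refused whole. The fingers move at their own pace and stop on an object; "squeeze" is the grip in N (left out, the last holds). Time passes only in rows, so rows that repeat a pose let the fingers close. It gives the time, the measured TCP pose, the force and the opening at its end, in the units of the state.
- env.read_state(): the state, without advancing time (a new reading comes with each control period).
- imaging.snapshot(name): name is "scene" or "top"; returns a dict with "img" (384x512x3 uint8, red, green, blue), "range_z" (384x512 float32, mm along the optical axis (not along the pixel's ray), 0 where there is no reading), "camera_matrix" (3x3 intrinsics, pixels), "rvec" (rotation vector, rad) and "tvec" (3), from world to camera coordinates, as OpenCV has them. Camera axes: x right, y down, z forward; pixel columns grow to the right and rows downward; lengths in mm; the calibration is good to about 2 mm. A picture is of the moment at which its call begins.
- env.job_done(): hands the job in, once; it reports no verdict.
Trained networks look in the newest picture that a camera, given by its name, has taken for a name from the list of things; names that differ only in an ending like _2 or _b are one class to them, and where a whole thing is asked for, a point or a joint stands for the part that bears it (a point fixed in the world has none). Each returns a list of dicts, best first, with "conf" (0 to 1); they miss things now and then, are a little off and sometimes report something else, mostly with a low value. They report only what shows in the picture. A call takes as long as a camera call.
- finder.boxes_of(camera, thing): "xy" ([column, row] in pixels, amid what is visible of it).
- finder.pinpoint(camera, thing): "xy" ([column, row] in pixels: a listed point, or the origin of a listed thing).
The state is a dict: "time_s": time; "joint_positions": joint angles; "dq": joint speeds; "joint_efforts": joint torques, N m; "tcp_pos": TCP position; "ee_rot": TCP orientation; "ft_force": force on the tool from outside, world axes, zero at the start; "ft_torque": the same for the moment, N m; "gripper_width": opening from 0.0 (shut) to 1.0 (fully open).
Only numpy, scipy, OpenCV 4.12 (cv2) and the standard library are available. Lean on these libraries where they do the work, as an engineer would, in place of code of your own. Each camera call takes 0.05 s, during which the arm holds its last target.

## Working session

There is one attempt and no reset: what is moved stays moved. The work goes in short steps, Python scripts to look and compute and a tool call to move; the robot and the scene stay as the last step left them, time stands still between calls to the robot, and variables do not carry over. Pictures are saved under pics/ and viewed, and the job is handed in when it is done.

Besides the shell and the picture viewer there is one more tool, called after "Call:" as name(argument=value, ...) on one line, values as JSON. servo_tool: Moves the arm, as the interface text tells. Its arguments: {"type":"object","properties":{"plan":{"type":"array","items":{"type":"number"}},"squeeze":{"type":"number"}},"required":["plan"]}

```bash
mkdir -p pics; ls; cat > h.py <<'E'
import numpy as np, cv2
from plant import env, imaging, finder
def ray(s,px,z):
    R,_=cv2.Rodrigues(np.array(s["rvec"],float)); t=np.array(s["tvec"],float).ravel()
    d=np.linalg.inv(s["camera_matrix"])@np.array([px[0],px[1],1.0])
    c=-R.T@t; d=R.T@d
    return c+d*(z-c[2])/d[2]
def proj(s,P):
    return cv2.projectPoints(np.array(P,float).reshape(-1,3),np.array(s["rvec"],float),np.array(s["tvec"],float),np.array(s["camera_matrix"],float),None)[0].reshape(-1,2)
E
python3 - <<'E'
from h import *
np.set_printoptions(precision=1,suppress=True)
st=env.read_state(); print(st)
Z=dict(knob_top=125,slot_start_point=85,slot_corner_point=85,slot_home_point=85,stove=0,salt_jar=85,honey_jar=0,spice_tin=0,dip_cup=0,squeeze_bottle=0,sauce_bottle=0,mustard_jar=0)
for c in("scene","top"):
    s=imaging.snapshot(c); cv2.imwrite(f"pics/{c}0.png",cv2.resize(s["img"][:,:,::-1],(800,600),interpolation=cv2.INTER_CUBIC))
    for n,z in Z.items():
        for r in finder.pinpoint(c,n)[:2]: print(c,n,round(r["conf"],2),np.array(r["xy"]),ray(s,r["xy"],z))
E
```

```text
pics
{'time_s': 0.0, 'joint_positions': array([-1.4,  0.4,  1.7,  0. ,  1.1, -0.1]), 'dq': array([-0.,  0.,  0., -0.,  0., -0.]), 'joint_efforts': array([ -0. , -49.7, -28.5,   0.1,   0. ,  -0. ]), 'tcp_pos': array([ 156.1, -527. ,  189.5]), 'ee_rot': array([[ 1. ,  0.3, -0. ],
       [ 0.3, -1. ,  0. ],
       [ 0. , -0. , -1. ]]), 'ft_force': array([1. , 0.8, 0.1]), 'ft_torque': array([ 0.,  0., -0.]), 'gripper_width': 0.9982399149969677}
scene knob_top 0.49 [233.8 171.4] [497.7  37.5 125. ]
scene slot_start_point 0.71 [236.  182.3] [482.4  42.5  85. ]
scene slot_corner_point 0.59 [233.3 196.1] [543.3  31.1  85. ]
scene slot_home_point 0.77 [214.2 197.8] [544.2 -13.3  85. ]
scene stove 0.68 [271.3 221.2] [541.6 122.6   0. ]
scene salt_jar 0.6 [217.2 218.4] [624.4  -9.5  85. ]
scene honey_jar 0.66 [178.4 205.3] [ 438.2 -111.     0. ]
scene spice_tin 0.59 [170.5 225.3] [ 522.7 -125.8    0. ]
scene spice_tin 0.37 [379.5 243.8] [660.4 354.3   0. ]
scene dip_cup 0.51 [293.1 178.9] [346.9 221.5   0. ]
scene squeeze_bottle 0.95 [377.2 244.8] [662.9 347.7   0. ]
scene squeeze_bottle 0.41 [
[... 335 characters left out ...]
int 0.62 [291.4 210.1] [542.5  28.1  85. ]
top slot_home_point 0.85 [309.2 214.5] [535.9 -11.9  85. ]
top slot_home_point 0.22 [249.8 212.6] [529.4 119.6  85. ]
top stove 0.72 [246.7 211.3] [545.4 129.7   0. ]
top salt_jar 0.88 [310.4 175.4] [625.3  -9.6  85. ]
top honey_jar 0.55 [347.5 265.9] [ 434.9 -118.6    0. ]
top spice_tin 0.62 [356.2 223.8] [ 536.5 -135.9    0. ]
top dip_cup 0.81 [204.6 290.5] [351.6 211.2   0. ]
top dip_cup 0.47 [282.9 235. ] [495.2  38.4   0. ]
top squeeze_bottle 0.63 [160.3 156. ] [666.4 355.8   0. ]
top sauce_bottle 0.84 [148.9 190.9] [576.1 372.    0. ]
top sauce_bottle 0.72 [310.2 174.5] [649.8 -18.6   0. ]
top mustard_jar 0.71 [138.1 223.8] [493.8 386.9   0. ]
```

View pics/scene0.png

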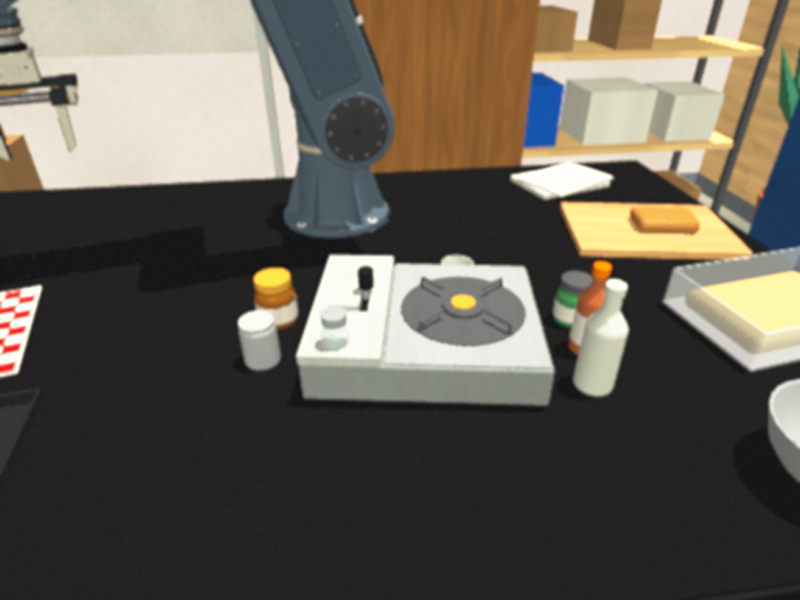

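View pics/top0.png

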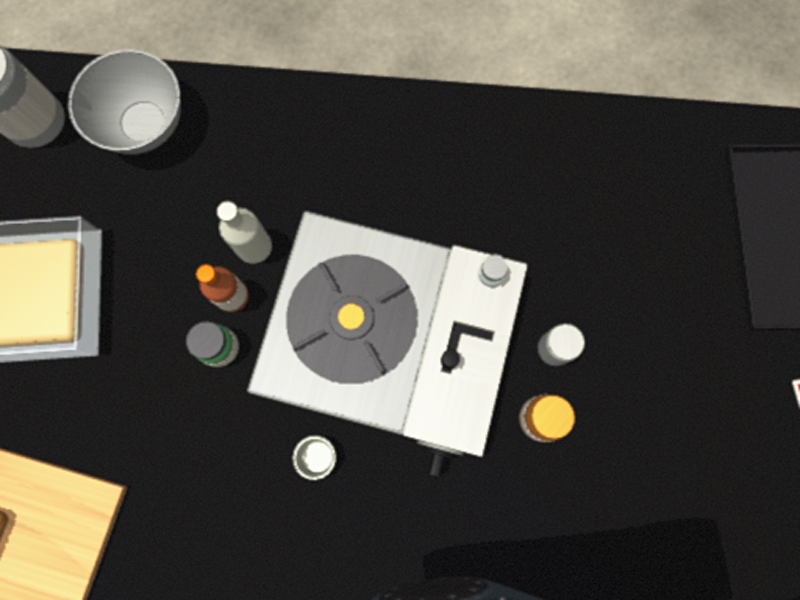

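The top view shows the stove turned about -13°. The knob is at (451,358), the slot corner at about (458,325), the home end at (492,334) and the salt jar at (494,270). I'll fit the stove pose from its top corners next.

```bash
python3 - <<'E'
from h import *
from scipy.optimize import least_squares
np.set_printoptions(precision=1,suppress=True)
s=imaging.snapshot("top"); sc=imaging.snapshot("scene")
def w(p,L):
    x,y,a=p; c,k=np.cos(a),np.sin(a); L=np.array(L,float)
    return np.c_[x+c*L[:,0]-k*L[:,1], y+k*L[:,0]+c*L[:,1], L[:,2]]
L=[(-140,-170,85),(140,-170,85),(-140,170,85),(140,170,85)]
px=np.array([(484,456),(526,263),(248,391),(305,212)])*.64
# scene: slot/front corners
f=lambda p:(proj(s,w(p,L))-px).ravel()
# left part height unknown -> also fit only right + slot detections
Ls=[(-35,-95,85),(25,-95,85),(25,-140,85)]
pt=np.array([[285.3,232.1],[291.4,210.1],[309.2,214.5]]); ps=np.array([[236,182.3],[233.3,196.1],[214.2,197.8]])
g=lambda p:np.r_[(proj(s,w(p,L[:2]))-px[:2]).ravel(),(proj(s,w(p,Ls))-pt).ravel(),(proj(sc,w(p,Ls))-ps).ravel()]
for fn in(f,g):
    r=least_squares(fn,[543,125,-.23],x_scale=[1,1,.01]); print(r.x,r.x[2],fn(r.x)); p=r.x
    print(w(p,Ls))
    # depth points
im=s["img"]; 
for n,S in(("top",s),("scene",sc)):
    I=cv2.resize(S["img"][:,:,::-1],None,fx=4,fy=4,interpolation=cv2.INTER_CUBIC).copy()
    for q,col in((least_squares(f,[543,125,-.23],x_scale=[1,1,.01]).x,(0,0,255)),(p,(0,200,0))):
        for a in proj(S,w(q,L+Ls)): cv2.circle(I,tuple(int(v*4+2) for v in a),3,col,-1)
    if n=="top": I=I[600:1200,840:1640]
    else: I=I[500:1100,640:1440]
    cv2.imwrite(f"pics/fit_{n}.png",I)
# knob blob from top: points by range at height>100 near deck
for n,S in(("top",s),("scene",sc)):
    K=np.linalg.inv(S["camera_matrix"]);R,_=cv2.Rodrigues(np.array(S["rvec"],float))
    v,u=np.mgrid[:384,:512]; d=S["range_z"]
    P=(np.stack([u,v,np.ones_like(u)],-1)@K.T)*d[...,None]
    W=(P-np.array(S["tvec"]).ravel())@R
    m=(abs(W[...,0]-515)<60)&(abs(W[...,1]-25)<50)&(W[...,2]>100)&(d>0)
    print(n,m.sum(),W[m].mean(0),W[m].min(0),W[m].max(0)); 
    if n=="top":print(W[m])
E
```

```text
[536.5 119.9  -0.2] -0.17115954488287294 [ 0.7  0.   1.5  0.6 -0.9  1.5 -1.2 -2.5]
[[485.9  32.2  85. ]
 [545.   22.   85. ]
 [537.3 -22.3  85. ]]
[536.3 126.8  -0.2] -0.16308836055165 [-1.9 -0.6 -1.9 -0.2 -0.4  2.8 -0.3 -1.4  1.6 -0.9 -1.4  0.9 -0.8  0.6
 -1.  -1.3]
[[486.4  38.7  85. ]
 [545.6  29.   85. ]
 [538.3 -15.4  85. ]]
top 128 [493.9  35.  123.1] [482.3  22.2 100.3] [506.   47.3 129.3]
[[505.2  42.4 123.1]
 [505.5  40.2 122.4]
 [505.4  38.3 124.2]
 [505.4  36.2 125.4]
 [505.6  34.1 125.3]
 [505.6  32.1 126.2]
 [506.   29.9 124.4]
 [502.5  44.5 126. ]
 [502.7  42.4 126.1]
 [503.3  40.1 122.6]
 [503.1  38.2 125.7]
 [504.   35.8 120.3]
 [503.6  33.9 124.3]
 [503.6  31.9 125.8]
 [503.5  29.9 127.5]
 [504.2  27.5 123.6]
 [500.5  44.3 125.4]
 [501.   42.1 122.8]
 [500.7  40.2 126.5]
 [500.8  38.1 126.5]
 [501.3  35.9 124.4]
 [501.4  33.8 124.9]
 [501.7  31.7 124.2]
 [502.   29.5 123.1]
 [502.3  27.3 122.2]
 [502.   25.4 125.2]
 [498.5  46.2 123. ]
 [498.4  44.2 125. ]
 [498.4  42.2 126.4]
 [499.1  39.8 122.4]
 [499.1  37.8 123.5]
 [499.1  35.8 125.3]
 [499.   33.8 127.1]
 [499.4
[... 1358 characters left out ...]
 [489.1  26.8 126.4]
 [489.6  24.5 123.9]
 [487.4  44.6 109.8]
 [486.3  43.1 120.3]
 [485.8  41.3 126.4]
 [486.   39.2 126. ]
 [486.3  37.1 125.3]
 [486.5  34.9 124.7]
 [486.7  32.8 124.2]
 [486.9  30.7 124. ]
 [487.1  28.6 124.3]
 [487.3  26.5 123.4]
 [487.9  24.1 120.6]
 [485.4  42.3 110.2]
 [484.4  40.8 120.4]
 [484.3  38.8 122.5]
 [484.2  36.9 124.9]
 [484.6  34.7 123.1]
 [484.6  32.7 124.8]
 [484.8  30.6 124.2]
 [484.9  28.5 124.6]
 [486.5  25.5 112.7]
 [483.2  38.1 113.4]
 [482.7  36.4 119.7]
 [482.3  34.7 125.2]
 [483.2  32.1 118.5]
 [483.9  29.7 114. ]
 [485.1  26.8 104.2]
 [482.7  35.  100.3]
 [482.9  32.9 100.7]]
scene 131 [504.2  35.5 115.9] [487.   23.5 100.1] [512.2  47.6 126.7]
```

View pics/fit_top.png

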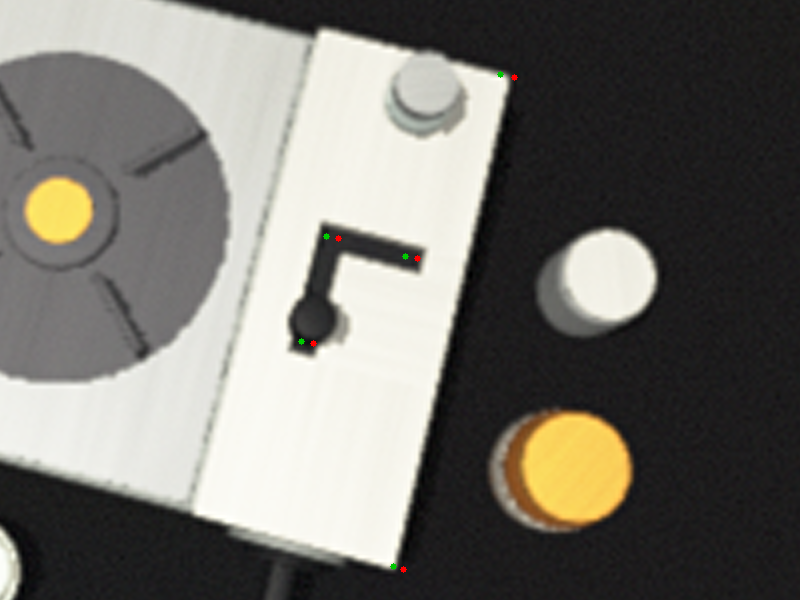

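View pics/fit_scene.png

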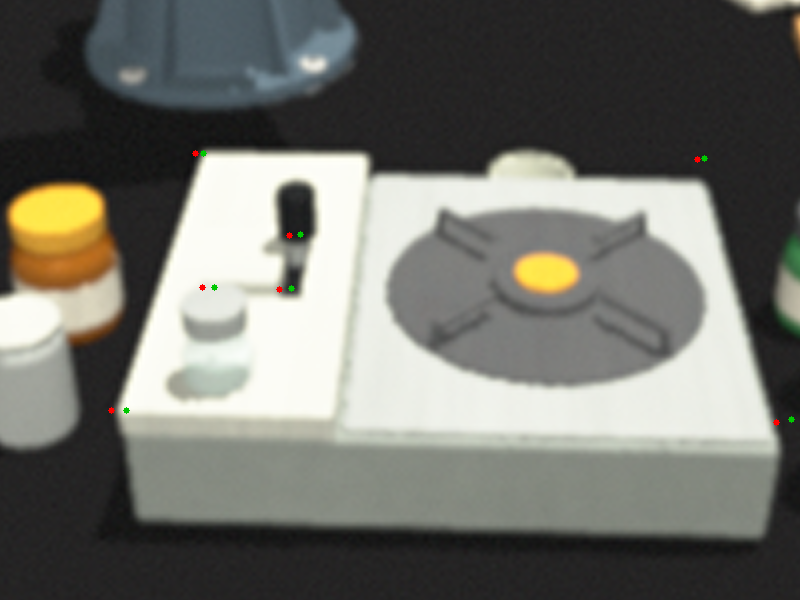

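```bash
python3 - <<'E'
from h import *
from scipy.optimize import least_squares
np.set_printoptions(precision=2,suppress=True)
s=imaging.snapshot("top")
def w(p,L):
    x,y,a=p; c,k=np.cos(a),np.sin(a); L=np.array(L,float)
    return np.c_[x+c*L[:,0]-k*L[:,1], y+k*L[:,0]+c*L[:,1], L[:,2]]
L=[(140,-60,85),(140,-170,85),(-140,-170,85),(-140,-60,85),(33,-87,85),(33,-148,85),(17,-148,85),(-43,-87,85)]
px=(np.array([(318,30),(511,76),(400,570),(193,514),(322,224),(426,250),(418,272),(290,350)])+[840,600]-1.5)/4
f=lambda p:(proj(s,w(p,L))-px).ravel()
r=least_squares(f,[543,125,-.23],x_scale=[1,1,.01],loss='soft_l1'); p=r.x
print(p,f(p).reshape(-1,2))
Q=w(p,[(-35,-95,85),(25,-95,85),(25,-140,85)]);print(Q)
a=p[2];k=np.array([494.2,34.6])-p[:2]; print("knob stove",np.cos(a)*k[0]+np.sin(a)*k[1],-np.sin(a)*k[0]+np.cos(a)*k[1])
st=env.read_state();print(st["time_s"],st["tcp_pos"],st["ee_rot"])
E
```

```text
[536.88 123.61  -0.17] [[ 0.33 -0.09]
 [-0.83  0.21]
 [-1.07 -0.45]
 [ 0.76  0.33]
 [-0.23 -0.93]
 [ 0.46 -0.6 ]
 [ 0.85  0.82]
 [-0.42  0.67]]
[[486.04  36.06  85.  ]
 [545.15  25.73  85.  ]
 [537.4  -18.6   85.  ]]
knob stove -26.71481058625192 -95.03107904970891
1.45 [ 156.14 -527.37  190.06] [[ 0.96  0.28 -0.  ]
 [ 0.28 -0.96 -0.  ]
 [-0.    0.   -1.  ]]
```

Call:
servo_tool(plan=[1,44.5,-46.3,0,0.454,1,44.5,-46.3,0,0.454,1,44.5,-46.3,0,0.454,1,44.5,-46.3,0,0.454,1,44.5,-46.3,0,0.454,1,44.5,-46.3,0,0.454,1,44.5,-46.3,0,0.454,1,44.5,-46.3,0,0.454,1,44.5,-46.3,0,0.454,1,44.5,-46.3,0,0.454,1,44.5,-46.3,0,0.454,1,44.5,-46.3,0,0.454], squeeze=20)

```text
time_s: 2.65
tcp_pos: [431.6, 5.4, 190.3]
ee_rot: [[0.986, -0.165, 0.001], [-0.165, -0.986, -0.0], [0.001, -0.0, -1.0]]
ft_force: [1.1, -0.5, -0.2]
gripper_width: 0.025
```

Call:
servo_tool(plan=[1,1.5,-3.8,0,0.006,1,1.5,-3.8,0,0.006,1,1.5,-3.8,0,0.006,1,1.5,-3.8,0,0.006])

```text
time_s: 3.05
tcp_pos: [451.5, 37.5, 190.0]
ee_rot: [[0.985, -0.172, -0.0], [-0.172, -0.985, -0.0], [-0.0, 0.0, -1.0]]
ft_force: [-0.8, 0.4, -0.4]
gripper_width: 0.008
```

```bash
python3 - <<'E'
from h import *
st=env.read_state();print(st["time_s"],st["tcp_pos"],st["ee_rot"][:,0],st["ft_force"],st["gripper_width"],st["joint_positions"])
s=imaging.snapshot("scene");I=cv2.resize(s["img"][60:260,150:400,::-1],None,fx=3,fy=3);cv2.imwrite("pics/s1.png",I)
E
```

```text
3.05 [451.49595491  37.52079475 189.98437425] [ 9.85118237e-01 -1.71877641e-01 -3.68254329e-04] [-0.78981762  0.42136077 -0.38381676] 0.008181329887300581 [-1.98012167e-02  1.73355476e-01  1.88908642e+00 -1.74014842e-04
  1.07954702e+00  1.72381256e+00]
```

View pics/s1.png

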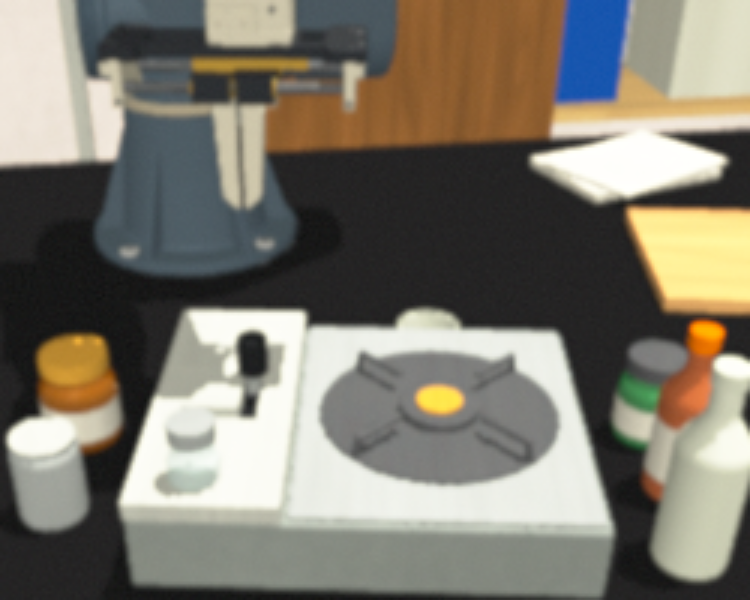

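The view shows the closed fingers above the front of the deck, in front of the knob at (252,355). I'll lower them next.

Call:
servo_tool(plan=[1,0,-0.4,3,0,1,0,-0.4,6,0,1,0,-0.4,8,0,1,0,-0.4,8,0,1,0,-0.4,8,0])

```text
time_s: 3.6
tcp_pos: [452.7, 41.5, 110.7]
ee_rot: [[0.985, -0.173, 0.0], [-0.173, -0.985, -0.0], [0.0, -0.0, -1.0]]
ft_force: [1.5, -0.4, -0.3]
gripper_width: 0.006
```

Call:
servo_tool(plan=[1,0.9,0,0,0,1,1.8,0,0,0,1,2.2,0,0,0,1,2.6,0,0,0,1,3.0,0,0,0,1,3.4,0,0,0,1,3.8,0,0,0,1,4.2,0,0,0,1,4.6,0,0,0,1,5.0,0,0,0,1,5.4,0,0,0,1,5.8,0,0,0])

```text
time_s: 4.8
tcp_pos: [510.1, 32.2, 110.0]
ee_rot: [[0.985, -0.171, -0.0], [-0.171, -0.985, 0.0], [-0.0, -0.0, -1.0]]
ft_force: [0.7, 0.2, 0.7]
gripper_width: 0.003
```

```bash
python3 - <<'E'
from h import *
st=env.read_state();print(st["time_s"],st["tcp_pos"],st["ft_force"])
s=imaging.snapshot("scene");I=cv2.resize(s["img"][110:230,150:310,::-1],None,fx=5,fy=5,interpolation=cv2.INTER_CUBIC);cv2.imwrite("pics/s2.png",I)
E
```

```text
4.8 [510.11454141  32.17166167 110.02905917] [0.72508776 0.24688804 0.72444505]
```

View pics/s2.png

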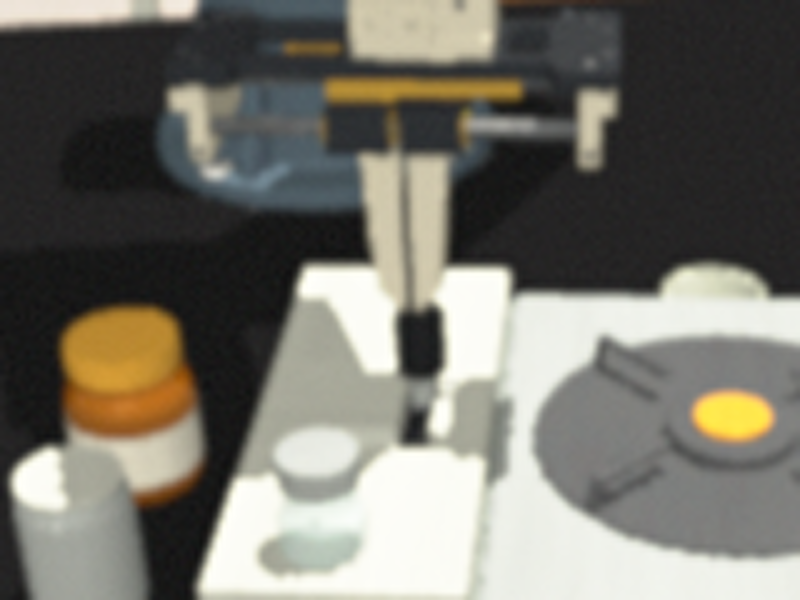

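The knob is at (420,340), moving with the fingers. I'll keep going to the stop.

Call:
servo_tool(plan=[1,0.4,0,0,0,1,0.7,0,0,0,1,1.0,0,0,0,1,1.2,0,0,0,1,1.4,0,0,0,1,1.5,0,0,0,1,1.5,0,0,0])

```text
time_s: 5.55
tcp_pos: [524.6, 29.7, 110.0]
ee_rot: [[0.985, -0.171, 0.0], [-0.171, -0.985, 0.0], [0.0, -0.0, -1.0]]
ft_force: [-0.6, 0.9, -0.3]
gripper_width: 0.006
```

```bash
cat >> h.py <<'E'
def cloud(n):
    S=imaging.snapshot(n);K=np.linalg.inv(S["camera_matrix"]);R,_=cv2.Rodrigues(np.array(S["rvec"],float))
    v,u=np.mgrid[:384,:512]; d=S["range_z"]
    P=(np.stack([u,v,np.ones_like(u)],-1)@K.T)*d[...,None]
    W=(P-np.array(S["tvec"]).ravel())@R
    c,k=np.cos(-.173),np.sin(-.173); q=W[...,:2]-[536.88,123.61]
    return S,np.stack([c*q[...,0]+k*q[...,1],-k*q[...,0]+c*q[...,1],W[...,2]],-1)
def knob(n="scene"):
    S,T=cloud(n); dark=(S["img"].max(-1)<70)
    m=dark&(T[...,2]>96)&(T[...,2]<135)&(abs(T[...,0])<60)&(T[...,1]<-65)&(T[...,1]>-170)
    if m.sum()==0: return S,None
    return S,(m.sum(),T[m].mean(0),np.percentile(T[m],2,axis=0),np.percentile(T[m],98,axis=0))
E
python3 - <<'E'
from h import *
np.set_printoptions(precision=1,suppress=True)
st=env.read_state();print(st["time_s"],st["tcp_pos"],st["ft_force"])
S,k=knob();print(k)
print(knob("top")[1])
I=cv2.resize(S["img"][110:230,150:310,::-1],None,fx=5,fy=5,interpolation=cv2.INTER_CUBIC);cv2.imwrite("pics/s3.png",I)
E
```

```text
5.55 [524.6  29.7 110. ] [-0.6  0.9 -0.3]
(np.int64(69), array([-13.4, -91.1, 109.5]), array([ -17.4, -100.2,   96.9]), array([-10.5, -83.5, 121. ]))
None
```

View pics/s3.png

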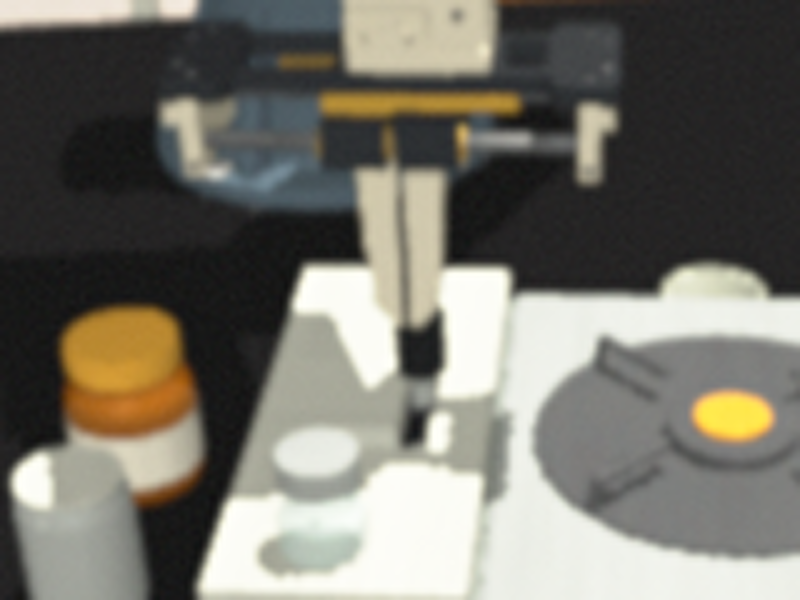

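```bash
python3 - <<'E'
from h import *
np.set_printoptions(precision=1,suppress=True)
S,T=cloud("scene")
c,k=np.cos(-.173),np.sin(-.173)
def W(x,y,z): return [536.88+c*x-k*y,123.61+k*x+c*y,z]
for x in(-27,4,25): print(x,[proj(S,W(x,-95,z))[0] for z in(125,91,85)])
st=env.read_state();p=st["tcp_pos"];print(p,proj(S,p-[0,0,11]),proj(S,p))
for r in range(165,200,2): print(r,T[r,234],S["img"][r,234])
print(finder.pinpoint("scene","knob_top")[:2],finder.boxes_of("scene","knob_top")[:2])
s=imaging.snapshot("top");I=cv2.resize(s["img"][140:300,210:410,::-1],None,fx=4,fy=4,interpolation=cv2.INTER_CUBIC);cv2.imwrite("pics/t3.png",I)
E
```

```text
-27 [array([232.5, 170.7]), array([233.1, 182.9]), array([233.2, 185. ])]
4 [array([231.2, 177.3]), array([231.9, 189.7]), array([232. , 191.8])]
25 [array([230.2, 182. ]), array([231. , 194.5]), array([231.1, 196.7])]
[524.5  29.7 110. ] [[231.8 186.8]] [[231.6 182.8]]
165 [ 17.6 -85.5 164.7] [208 201 173]
167 [ 14.3 -86.1 157.9] [208 201 174]
169 [ 12.2 -86.6 151.6] [208 200 173]
171 [ 13.9 -86.6 147.4] [208 201 174]
173 [ 12.4 -87.  141.3] [188 183 158]
175 [-13.6 -90.3 121. ] [99 96 83]
177 [-10.1 -90.1 117.6] [32 32 32]
179 [-12.3 -90.6 110.8] [30 30 32]
181 [-11.2 -90.7 105.9] [31 31 32]
183 [-10.2 -90.8 100.9] [30 32 30]
185 [-11.9 -91.3  94.3] [73 74 71]
187 [-21.5 -92.7  82.6] [145 147 139]
189 [-17.8 -92.5  79.2] [154 157 148]
191 [-16.6 -92.6  74.1] [107 109 104]
193 [-12.1 -92.3  71.2] [51 50 50]
195 [ -2.3 -91.3  71.9] [65 64 60]
197 [  3.7 -90.8  70.1] [89 90 83]
199 [ 10.8 -90.2  69.1] [162 163 149]
[{'xy': [233.9, 173.8], 'conf': 0.46}, {'xy': [373.4, 223.0], 'conf': 0.3}] [{'xy': [232.3, 177.6], 'conf': 0.44}]
```

View pics/t3.png

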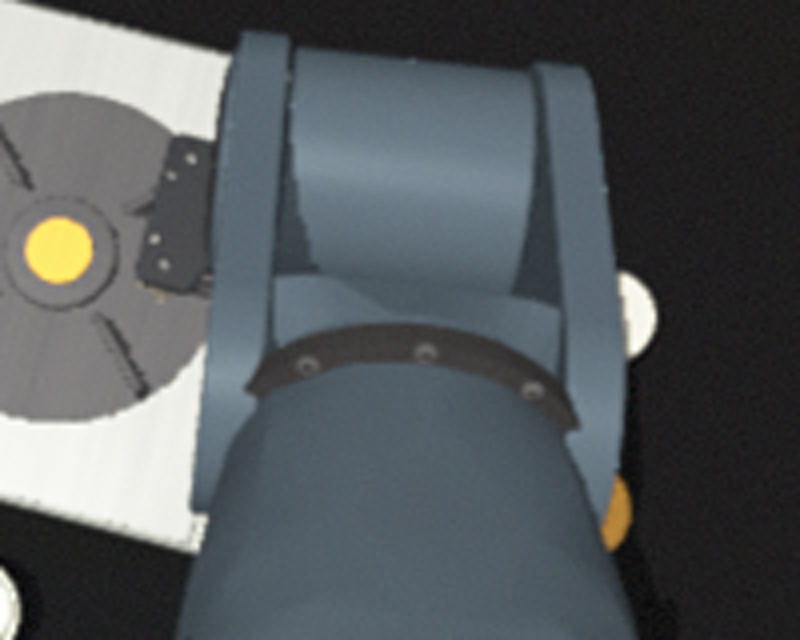

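```bash
python3 - <<'E'
from h import *
np.set_printoptions(precision=1,suppress=True)
S,T=cloud("scene")
for z in(179,190,200,207,215): print(z,proj(S,[451.5,37.5,z]))
im=S["img"].astype(int)
m=(im[...,0]-im[...,2]>15)&(im[...,0]>150)&(abs(T[...,0]-8)<25)&(abs(T[...,1]+90)<40)&(T[...,2]>95)
ys=np.where(m)[0]; print(ys.min(),ys.max())
for r in range(ys.max()-14,ys.max()+1): 
    q=np.where(m[r])[0]; print(r,q.min(),q.max(),T[r][m[r]].mean(0),np.ptp(T[r][m[r]][:,1]))
for x in(4,11.5):print([proj(S,[536.88+np.cos(.173)*x-np.sin(.173)*95,123.61-np.sin(.173)*x-np.cos(.173)*95,z]) for z in (99,125,130,140)])
print(env.read_state()["joint_positions"])
E
```

```text
179 [[231.4 142.4]]
190 [[231.1 138.2]]
200 [[230.9 134.3]]
207 [[230.8 131.5]]
215 [[230.6 128.3]]
85 183
169 225 237 [ 14.1 -92.9 152.5] 26.96612385459791
170 225 237 [ 13.5 -93.1 149.6] 27.006891311667133
171 225 237 [ 13.2 -93.7 146.9] 26.83724856987027
172 226 235 [ 13.7 -94.8 144.5] 20.19366755887191
173 227 235 [ 10.1 -94.1 139.9] 16.053780136847223
174 229 234 [  7.3 -92.3 135.7] 8.959943571834927Traceback (most recent call last):
  File "<stdin>", line 9, in <module>
    return umr_minimum(a, axis, None, out, keepdims, initial, where)
ValueError: zero-size array to reduction operation minimum which has no identity
```

Measured in the picture, the fingertips are about 35 mm higher than the reported pose implies: the tip is at z≈135 with the TCP at 110. The fingers have passed over the knob, which hasn't moved. I'll back off and go lower, checking against the camera.

Call:
servo_tool(plan=[1,-3,0,0,0,1,-6,0,0,0,1,-7.3,0,0,0,1,-7.3,0,0,0,1,-7.3,0,1.0,0,1,-7.3,0,1.5,0,1,-7.3,0,1.5,0])

```text
time_s: 6.6
tcp_pos: [452.6, 42.0, 93.9]
ee_rot: [[0.985, -0.172, -0.002], [-0.172, -0.985, 0.0], [-0.002, 0.0, -1.0]]
ft_force: [0.6, -0.4, 0.8]
gripper_width: 0.004
```

```bash
cat >> h.py <<'E'
def tip(S,T):
    im=S["img"].astype(int)
    m=(im[...,0]-im[...,2]>15)&(im[...,0]>140)&(T[...,0]<60)&(T[...,0]>-120)&(abs(T[...,1]+90)<40)&(T[...,2]>92)&(T[...,2]<200)
    o=[]
    for r in range(384):
        if m[r].sum()>2: o.append((r,m[r].sum(),T[r][m[r]].mean(0)))
    return o
E
python3 - <<'E'
from h import *
np.set_printoptions(precision=1,suppress=True)
S,T=cloud("scene");st=env.read_state();print(st["time_s"],st["tcp_pos"],st["ft_force"])
for o in tip(S,T)[-14:]:print(*o)
I=cv2.resize(S["img"][90:210,150:310,::-1],None,fx=5,fy=5,interpolation=cv2.INTER_CUBIC);cv2.imwrite("pics/s4.png",I)
E
```

```text
6.65 [452.8  42.1  94.4] [-0.  -1.   0.8]
153 12 [-59.  -93.1 156. ]
154 12 [-59.3 -93.3 153.1]
155 11 [-58.3 -92.8 150.9]
156 12 [-59.  -93.5 147.9]
157 12 [-59.  -93.6 145.2]
158 12 [-59.4 -93.8 142.3]
159 13 [-59.  -93.8 139.7]
160 12 [-58.9 -93.9 137. ]
161 11 [-59.  -92.7 134.2]
162 10 [-58.2 -94.1 131.9]
163 8 [-59.3 -94.3 128.5]
164 7 [-59.  -94.4 125.9]
165 5 [-60.5 -94.7 122.3]
170 5 [-31.7 -93.8 124.3]
```

View pics/s4.png

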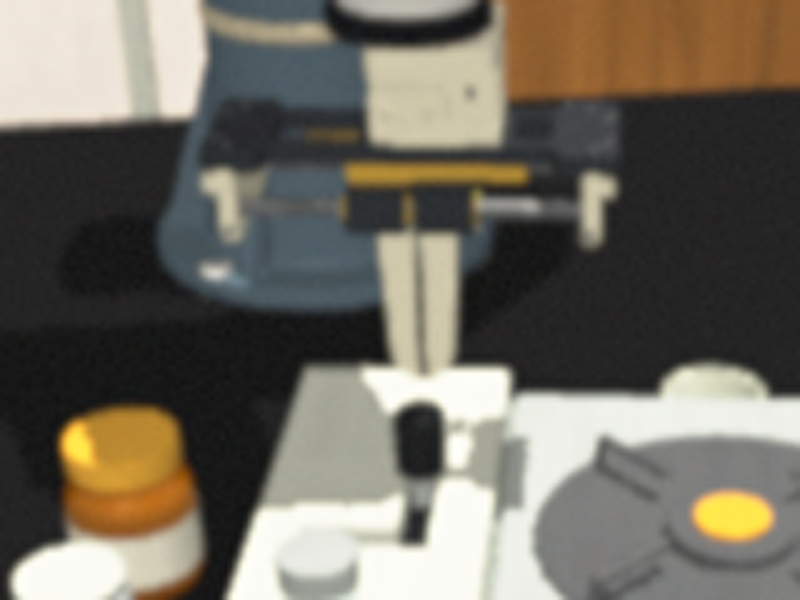

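Call:
servo_tool(plan=[1,0,0,1.0,0,1,0,0,1.8,0,1,0,0,2.2,0,1,0,0,2.2,0])

```text
time_s: 7.05
tcp_pos: [452.2, 42.2, 72.3]
ee_rot: [[0.985, -0.171, -0.001], [-0.171, -0.985, 0.0], [-0.001, 0.0, -1.0]]
ft_force: [0.7, -0.1, -0.3]
gripper_width: 0.004
```

```bash
python3 - <<'E'
from h import *
np.set_printoptions(precision=1,suppress=True)
S,T=cloud("scene");st=env.read_state();print(st["time_s"],st["tcp_pos"],st["ft_force"])
for o in tip(S,T)[-8:]:print(*o)
print(knob())
I=cv2.resize(S["img"][90:210,150:310,::-1],None,fx=5,fy=5,interpolation=cv2.INTER_CUBIC);cv2.imwrite("pics/s5.png",I)
E
```

```text
7.1 [452.5  42.2  72.7] [ 0.5 -0.3  0.5]
163 13 [-59.5 -94.3 128.4]
164 13 [-59.2 -94.4 125.8]
165 11 [-58.9 -93.2 123.2]
166 11 [-58.6 -93.2 120.5]
167 11 [-59.7 -93.5 117.1]
168 11 [-59.6 -93.6 114.4]
169 10 [-59.  -93.7 111.8]
170 4 [-44.4 -88.4 117.3]
({'img': array([[[213, 210, 189],
        [214, 211, 190],
        [215, 211, 192],
        ...,
        [190, 152,  97],
        [189, 151,  97],
        [189, 151,  96]],

       [[210, 207, 186],
        [212, 209, 189],
        [215, 211, 190],
        ...,
        [190, 153,  98],
        [189, 151,  96],
        [189, 151,  96]],

       [[210, 206, 186],
        [210, 208, 187],
        [213, 209, 190],
        ...,
        [189, 152,  95],
        [190, 152,  96],
        [189, 150,  95]],

       ...,

       [[ 37,  35,  36],
        [ 37,  34,  35],
        [ 37,  33,  35],
        ...,
        [ 24,  26,  26],
        [ 25,  25,  24],
        [ 23,  25,  26]],

       [[ 35,  34,  34],
        [ 36,  33,  34],
        [ 36,  35,  35],
        ...,
        [ 23,  24,  24],
        [ 26,  27,  29],
        [ 25,  27,  28]]
[... 234 characters left out ...]
.4, 2095.4, ..., 2627.7, 2615.3, 2627.9],
       [2085.2, 2089.3, 2085.6, ..., 2648.9, 2629. , 2623.8],
       [2086.6, 2081.4, 2090.2, ..., 2630.9, 2623.4, 2632.2],
       ...,
       [ 544.6,  544.9,  542.2, ...,  559.6,  557.3,  557.9],
       [ 543. ,  543. ,  543.4, ...,  557.8,  561.4,  560.4],
       [ 540.7,  541.1,  539.8, ...,  561.9,  560.5,  561.5]],
      shape=(384, 512), dtype=float32), 'camera_matrix': array([[352.1,   0. , 259.5],
       [  0. , 352.1, 194.7],
       [  0. ,   0. ,   1. ]]), 'rvec': array([ 1.7,  1.5, -0.8]), 'tvec': array([-167.1, -218.4, 1314.3])}, (np.int64(108), array([-14.7, -92.2, 113.7]), array([ -26.2, -102.3,   97.1]), array([-10.2, -83.4, 125.7])))
```

View pics/s5.png

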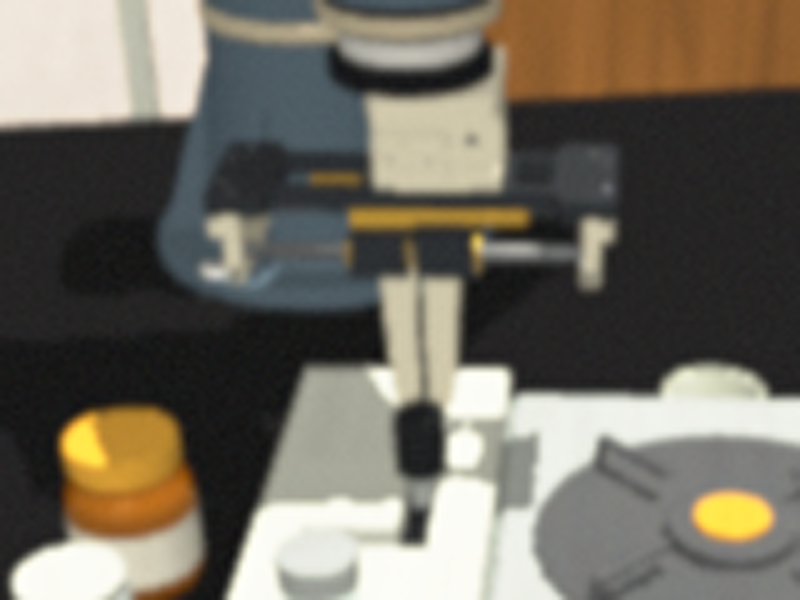

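Call:
servo_tool(plan=[1,0.8,0,0,0,1,1.5,0,0,0,1,1.9,0,0,0,1,2.2,0,0,0,1,2.5,0,0,0,1,2.8,0,0,0,1,3.1,0,0,0,1,3.4,0,0,0,1,3.7,0,0,0,1,4.0,0,0,0])

```text
time_s: 8.15
tcp_pos: [492.2, 35.2, 73.0]
ee_rot: [[0.985, -0.171, -0.0], [-0.171, -0.985, -0.0], [-0.0, 0.0, -1.0]]
ft_force: [-2.7, -0.4, 0.7]
gripper_width: 0.007
```

```bash
python3 - <<'E'
from h import *
np.set_printoptions(precision=1,suppress=True)
S,k=knob();st=env.read_state();print(st["time_s"],st["tcp_pos"],st["ft_force"],k)
I=cv2.resize(S["img"][90:210,150:310,::-1],None,fx=5,fy=5,interpolation=cv2.INTER_CUBIC);cv2.imwrite("pics/s6.png",I)
E
```

```text
8.2 [492.7  35.2  73. ] [-1.6  0.3  0. ] (np.int64(114), array([  3.6, -92. , 113.4]), array([  -7.7, -101.1,   96.8]), array([  8.1, -82.5, 125.4]))
```

View pics/s6.png

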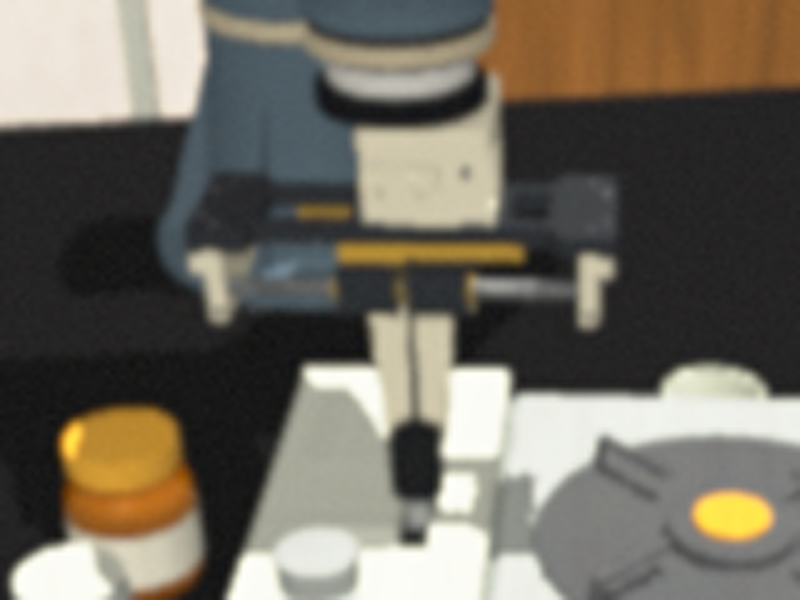

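The knob is now moving: its near face went from x=-10 to +8, with about 2–3 N on the wrist.

Call:
servo_tool(plan=[1,0.4,0,0,0,1,0.7,0,0,0,1,1.0,0,0,0,1,1.3,0,0,0,1,1.6,0,0,0,1,1.9,0,0,0,1,2.2,0,0,0,1,2.5,0,0,0,1,2.8,0,0,0,1,3.0,0,0,0,1,3.1,0,0,0,1,3.2,0,0,0])

```text
time_s: 9.4
tcp_pos: [523.6, 29.8, 73.0]
ee_rot: [[0.985, -0.171, -0.0], [-0.171, -0.985, 0.0], [-0.0, -0.0, -1.0]]
ft_force: [-1.9, -1.1, -0.3]
gripper_width: 0.005
```

Call:
servo_tool(plan=[1,0.05,0,0,0,1,0.1,0,0,0,1,0.1,0,0,0])

```text
time_s: 9.7
tcp_pos: [524.1, 29.7, 73.0]
ee_rot: [[0.985, -0.171, -0.001], [-0.171, -0.985, 0.0], [-0.001, 0.0, -1.0]]
ft_force: [-5.3, 0.1, 2.5]
gripper_width: 0.008
```

```bash
python3 - <<'E'
from h import *
np.set_printoptions(precision=1,suppress=True)
S,k=knob();st=env.read_state();print(st["time_s"],st["tcp_pos"],st["ft_force"],k)
E
```

```text
9.75 [524.2  29.8  73. ] [-4.5 -0.8  1.8] (np.int64(125), array([ 35.6, -92.4, 114. ]), array([  23.5, -102.2,   97.8]), array([ 40.1, -83.5, 125.4]))
```

Force is rising, so it's near the stop. I'll creep a little further.

Call:
servo_tool(plan=[1,0.05,0,0,0,1,0.1,0,0,0,1,0.1,0,0,0])

```text
time_s: 10.05
tcp_pos: [524.3, 29.7, 72.9]
ee_rot: [[0.985, -0.171, -0.003], [-0.171, -0.985, 0.0], [-0.003, 0.0, -1.0]]
ft_force: [-9.6, 1.4, 5.4]
gripper_width: 0.008
```

Call:
servo_tool(plan=[1,0.05,0,0,0,1,0.1,0,0,0,1,0.1,0,0,0])

```text
time_s: 10.35
tcp_pos: [524.5, 29.7, 72.9]
ee_rot: [[0.985, -0.171, -0.004], [-0.171, -0.985, 0.0], [-0.004, 0.0, -1.0]]
ft_force: [-12.9, 1.3, 9.0]
gripper_width: 0.006
```

```bash
python3 - <<'E'
from h import *
np.set_printoptions(precision=1,suppress=True)
S,k=knob();st=env.read_state();print(st["time_s"],st["tcp_pos"],st["ft_force"],k)
I=cv2.resize(S["img"][90:210,150:310,::-1],None,fx=5,fy=5,interpolation=cv2.INTER_CUBIC);cv2.imwrite("pics/s7.png",I)
E
```

```text
10.4 [524.5  29.6  72.9] [-13.8   1.3   8.7] (np.int64(124), array([ 35.6, -92.5, 114. ]), array([  25. , -102.2,   97.1]), array([ 40.8, -83.6, 125.6]))
```

View pics/s7.png

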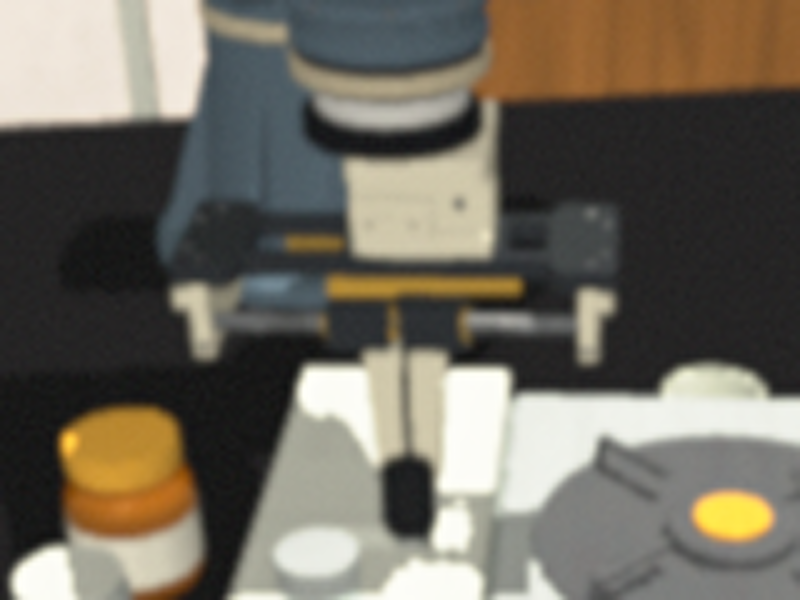

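The knob is at the corner stop: the finger stalls at about 14 N and the knob's far face is at x≈40. I'll back off and go round to its burner side.

Call:
servo_tool(plan=[1,-0.8,0,0,0,1,-1.6,0,0,0,1,-1.6,-2.5,0,0,1,-1.6,-4.6,0,0,1,-1.6,-4.6,0,0,1,0.2,-4.6,0,0,1,1.9,-4.6,0,0,1,1.9,-4.6,0,0])

```text
time_s: 11.2
tcp_pos: [554.6, 70.5, 73.2]
ee_rot: [[0.985, -0.172, 0.002], [-0.172, -0.985, -0.0], [0.002, -0.0, -1.0]]
ft_force: [-0.6, -0.3, -0.6]
gripper_width: 0.006
```

```bash
python3 - <<'E'
from h import *
np.set_printoptions(precision=1,suppress=True)
S,k=knob();st=env.read_state();p=st["tcp_pos"];print(st["time_s"],p,st["ft_force"],k)
c,s=np.cos(-.173),np.sin(-.173);q=p[:2]-[536.88,123.61];print("tcp stove",c*q[0]+s*q[1],-s*q[0]+c*q[1])
I=cv2.resize(S["img"][90:210,150:310,::-1],None,fx=5,fy=5,interpolation=cv2.INTER_CUBIC);cv2.imwrite("pics/s8.png",I)
E
```

```text
11.25 [553.3  70.7  72.9] [-0.4  0.1  0.6] (np.int64(127), array([ 35.6, -92.3, 113.2]), array([  24.5, -102.2,   96.9]), array([ 40.2, -82.2, 125.6]))
tcp stove 25.25740715569374 -49.29245003359156
```

View pics/s8.png

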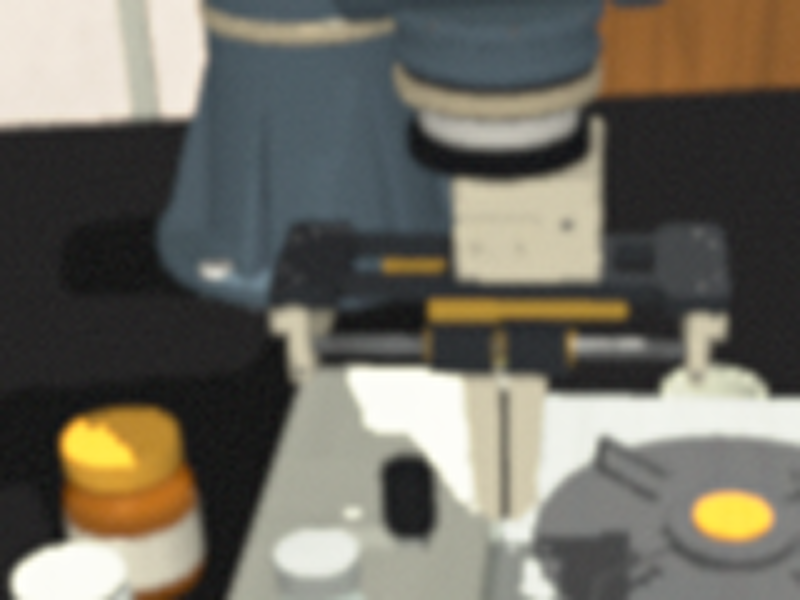

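Call:
servo_tool(plan=[1,0,0.6,0,0,1,0,1.1,0,0,1,0,1.5,0,0,1,0,1.8,0,0,1,0,2.1,0,0,1,0,2.5,0,0,1,0,2.9,0,0,1,0,3.3,0,0,1,0,3.7,0,0,1,0,4.1,0,0,1,0,4.5,0,0,1,0,4.8,0,0])

```text
time_s: 12.45
tcp_pos: [544.8, 23.7, 73.0]
ee_rot: [[0.985, -0.172, -0.0], [-0.172, -0.985, 0.0], [-0.0, 0.0, -1.0]]
ft_force: [-0.3, 2.1, -0.7]
gripper_width: 0.004
```

```bash
python3 - <<'E'
from h import *
np.set_printoptions(precision=1,suppress=True)
S,k=knob();st=env.read_state();p=st["tcp_pos"];print(st["time_s"],p,st["ft_force"],k)
c,s=np.cos(-.173),np.sin(-.173);q=p[:2]-[536.88,123.61];print("tcp stove",c*q[0]+s*q[1],-s*q[0]+c*q[1])
I=cv2.resize(S["img"][90:210,150:310,::-1],None,fx=5,fy=5,interpolation=cv2.INTER_CUBIC);cv2.imwrite("pics/s9.png",I)
E
```

```text
12.5 [544.8  23.4  73. ] [-0.   0.8 -0.2] (np.int64(121), array([  35. , -123.4,  114.6]), array([  22.9, -133.7,   98.5]), array([  39.9, -114. ,  125.5]))
tcp stove 25.031074524115546 -97.3118570523675
```

View pics/s9.png

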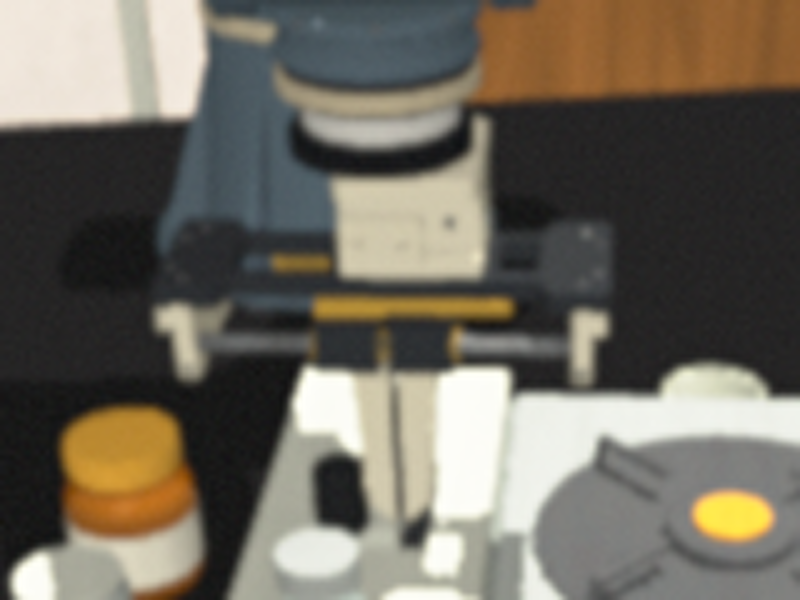

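The knob is 31 mm along leg 2, with 14 mm to go.

Call:
servo_tool(plan=[1,0,0.3,0,0,1,0,0.6,0,0,1,0,0.9,0,0,1,0,1.1,0,0,1,0,1.25,0,0,1,0,1.35,0,0,1,0,1.35,0,0])

```text
time_s: 13.2
tcp_pos: [542.6, 10.7, 73.0]
ee_rot: [[0.985, -0.171, 0.0], [-0.171, -0.985, -0.0], [0.0, 0.0, -1.0]]
ft_force: [0.4, 0.7, -0.2]
gripper_width: 0.002
```

Call:
servo_tool(plan=[1,0,0.05,0,0,1,0,0.1,0,0,1,0,0.1,0,0])

```text
time_s: 13.5
tcp_pos: [542.5, 10.0, 73.1]
ee_rot: [[0.985, -0.171, 0.0], [-0.171, -0.985, 0.0], [0.0, -0.0, -1.0]]
ft_force: [0.5, 2.9, 0.1]
gripper_width: 0.003
```

Call:
servo_tool(plan=[1,0,0.05,0,0,1,0,0.1,0,0,1,0,0.1,0,0])

```text
time_s: 13.8
tcp_pos: [542.4, 9.4, 73.1]
ee_rot: [[0.985, -0.171, 0.0], [-0.171, -0.985, 0.001], [0.0, -0.001, -1.0]]
ft_force: [1.0, 6.9, -2.2]
gripper_width: 0.006
```

```bash
python3 - <<'E'
from h import *
np.set_printoptions(precision=1,suppress=True)
S,k=knob();st=env.read_state();p=st["tcp_pos"];print(st["time_s"],p,st["ft_force"],k)
E
```

```text
13.85 [542.4   9.4  73.1] [ 1.1  7.4 -1.7] (np.int64(113), array([  34.9, -137.4,  114.9]), array([  23.5, -146.9,   98.3]), array([  39.5, -128.2,  126. ]))
```

Call:
servo_tool(plan=[1,0,0.05,0,0,1,0,0.1,0,0,1,0,0.1,0,0])

```text
time_s: 14.15
tcp_pos: [542.3, 9.0, 73.1]
ee_rot: [[0.985, -0.172, 0.001], [-0.172, -0.985, 0.002], [0.0, -0.002, -1.0]]
ft_force: [1.9, 11.0, 0.1]
gripper_width: 0.002
```

Call:
servo_tool(plan=[1,0,0.05,0,0,1,0,0.1,0,0,1,0,0.1,0,0])

```text
time_s: 14.45
tcp_pos: [542.2, 8.6, 73.1]
ee_rot: [[0.985, -0.172, 0.001], [-0.172, -0.985, 0.003], [0.0, -0.003, -1.0]]
ft_force: [2.3, 15.4, -1.2]
gripper_width: 0.002
```

The force is building at the end stop (15 N). I'll retreat away from the knob, then go up.

Call:
servo_tool(plan=[1,0,-0.8,0,0,1,0,-2.0,0,0,1,0,-3.0,0,0,1,0,-3.0,0,0,1,0,-3.0,-4,0,1,0,-3.0,-8,0,1,0,-3.0,-12,0,1,-5,-3.0,-14,0,1,-10,-3.0,-14,0,1,-15,-3.0,-14,0,1,-15,-3.0,-14,0,1,-15,-3.0,-14,0])

```text
time_s: 15.65
tcp_pos: [399.1, 62.1, 213.6]
ee_rot: [[0.985, -0.171, 0.002], [-0.171, -0.985, -0.0], [0.002, -0.0, -1.0]]
ft_force: [0.9, -0.3, 0.6]
gripper_width: 0.009
```

```bash
python3 - <<'E'
from h import *
np.set_printoptions(precision=1,suppress=True)
S,k=knob();st=env.read_state();p=st["tcp_pos"];print(st["time_s"],p,st["ft_force"],k)
I=cv2.resize(S["img"][90:270,150:410,::-1],None,fx=3,fy=3,interpolation=cv2.INTER_CUBIC);cv2.imwrite("pics/s10.png",I)
s,k=knob("top");print(k);cv2.imwrite("pics/t10.png",cv2.resize(s["img"][130:310,130:400,::-1],None,fx=2.9,fy=2.9,interpolation=cv2.INTER_CUBIC))
E
```

```text
15.7 [400.1  62.  213.6] [ 0.6  0.3 -0.7] (np.int64(104), array([  35.3, -136.2,  114.9]), array([  25.5, -144.8,   99.7]), array([  39.5, -127.6,  125.8]))
(np.int64(111), array([  22.3, -138.3,  122.8]), array([  12.3, -149.2,  104.9]), array([  33.4, -128. ,  127.5]))
```

View pics/s10.png

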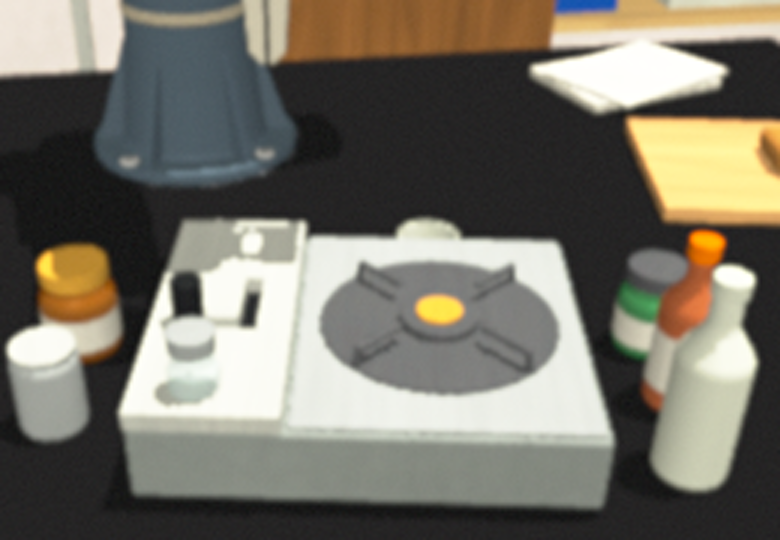

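View pics/t10.png

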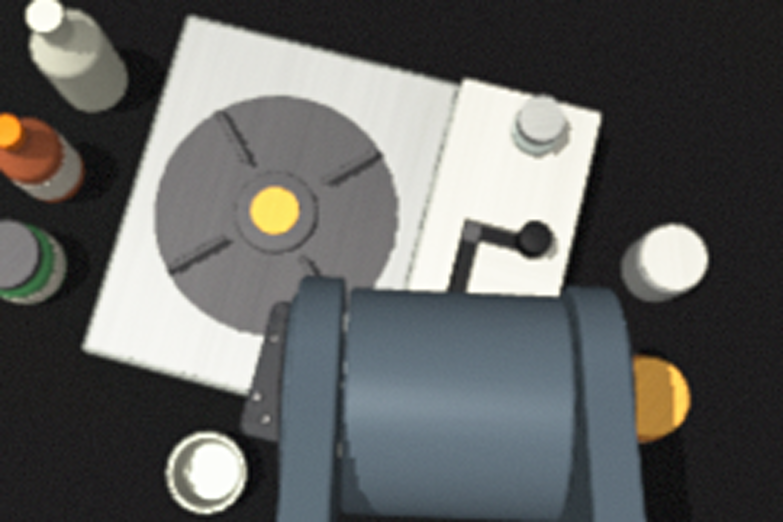

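Knob is at the home end of the slot, and everything else looks undisturbed. Handing in.

```bash
python3 -c "
from plant import env
print(env.job_done())"
```

```text
the job is handed in; nothing more can be done
None
```

I pushed the knob with the closed fingers along both legs to the end of the slot, then handed the job in at about 16 s of the 43 s allowed. No verdict was reported.

- **First leg:** I pushed the knob back to the corner until it stalled at about 14 N. It measured about x = +25 mm in the stove frame.
- **Second leg:** I went round to the burner side and pushed it sideways until the force built up to about 15 N. I then backed the arm off and up, clear of everything.
- **Last checks:** The two cameras put the sideways travel at 43.6 mm and about 44 mm, out of 45 mm. The top of the knob was at its normal height, so it's down on its pin. The jars and bottles looked where they were. The arm hid part of the honey jar from above, and I didn't measure their positions again.
- **Gas dial:** I didn't go near it, but the final pictures don't show it.

**What disagreed:** The camera showed the fingertips about 36 mm higher than the reported tool position and the stated finger length imply. Because of that, my first pass went over the knob without touching it. I redid it lower, using heights measured from the camera. The top camera also put the knob about 3 mm off in x at the end (22 mm, not 25 mm), which I took as depth and calibration error.

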